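# Shut and lock the strongbox

### The arm

A 6-joint arm with a two-finger parallel gripper is mounted at the origin on the work surface. World frame = base frame: x ahead of the robot, y to its left, z up, the work surface at z = 0. Lengths are in m, angles in rad, forces in N, time in s.
With the tool pointing down it reaches from about 0.425 to 0.925 m from the base axis. Payload 12.5 kg.
Tool frame: the origin (TCP) lies between the finger pads; the fingertips stand 22 mm ahead of it and the grasp point (between the pads) lies 3 mm ahead of it; z points along the fingers, y is the line along which they close (so a half turn about z gives the same grasp; the last joint's range is limited). The gripper opens to 85 mm and grips with 20 to 120 N. Pads are 22 mm wide; open, the fingers measure 114 mm over their backs; the gripper's body (76 mm by 85 mm) begins 54 mm behind the grasp point. The pads swing forward as they close: fully open they stand 13 mm farther back than shut.
Start: joints at [-1.327, 0.491, 1.559, -0, 1.092, -0.106], TCP at [0.214, -0.587, 0.253] pointing down, gripper open.
Joint ranges: [-3.1, 3.1], [-0.84, 2.19], [0.05, 2.79], [-1.13, 4.28], [0.06, 2.93], [-2.69, 2.69]. Speed limits (rad/s): [2.22, 2.22, 2.79, 3.14, 3.14, 3.14].

### API

Orientations are given as a unit quaternion [w, x, y, z].
In Python, from workcell import r, cams, order gives the robot as it stands.
- The arm moves only by the tool jog_arm, never from a script. Its argument "series" is one flat list of numbers, 7 for each row, row after row: the shift along the tool's x, y, z as a fraction of full scale, then the turn, a rotation vector about the tool's x, y, z as a fraction of full scale, then the closure, from -1 (fully open) to 1 (shut). In form: [x, y, z, ax, ay, az, claw, x, y, z, ax, ay, az, claw, ...]. A call has 1 to 10 rows; each row shifts and turns the commanded pose from where the row before left it, along the tool's axes as they then stand; what a row does not reach is not made up. Full scale, the value 1, is 0.04 m for a shift and pi rad for a turn. A row lasts 1/10 s, in which the tool goes at most 50 mm and 8.59 degrees, less where a joint would pass 70% of its speed; a pose out of reach is approached as far as the arm can. A call with a number of a shift or a turn outside -1 to 1 is refused whole. A call with a gripper value outside its range is refused whole. The fingers move at their own pace and stop on an object; the grip force is fixed at half the most. Time passes only in rows, so rows that do not move let the fingers close. It gives the time, the measured TCP pose, the force, the opening and the grip force at its end, in the units of the state.
- r.get_state(): the state, without advancing time (a new reading comes with each control period).
- cams.read_camera(name): name is "side" or "top" or "wrist"; returns (picture, depth): 384x512x3 uint8, red, green, blue; 384x512 float32, m along the optical axis (not along the pixel's ray), 0 where there is no reading.
- cams.camera_model(name): a dict with "fx", "fy", "cx", "cy" (pixels), "world_to_cam" (4x4, takes a point from world to camera coordinates). Camera axes: x right, y up, looking along -z (the intrinsics and any distortion apply to the point x, -y, -z); pixel columns grow to the right and rows downward; lengths in m; the calibration is good to about 2 mm. A picture is of the moment at which its call begins: read the wrist's pose just before it. camera_model takes no time and is no camera call; for the wrist camera it gives the pose at the moment of the call.
- order.sign_off(): hands the job in; it is judged then, once.
The state is a dict: "time_s": time; "joint_pos": joint angles; "joint_vel": joint speeds; "tau": joint torques, N m; "eef_pos": TCP position; "orientation": TCP orientation; "contact_force": force on the tool from outside, world axes, zero at the start; "ft_torque": the same for the moment, N m; "width": finger opening in m; "gripper_force": force on a finger pad.
Only numpy, scipy, OpenCV 4.12 (cv2) and the standard library are available. Lean on these libraries where they do the work, as an engineer would, in place of code of your own. Each camera call takes 0.05 s, during which the arm holds its last target. There are 200 camera calls.

### The job

Lock up the desk strongbox: close its lid fully, then turn the bar knob on its sloping front panel clockwise, past the stiff spot, until the lock clicks over and the steel indicator pin stays popped up on its own. Leave everything else on the desk and in the box where it is.

Things in the scene. Friction and masses are not known exactly. Their poses are not given: they have to be found in the camera images.
- strongbox: white steel strongbox, fixed to the desk. Origin: on the desk under the centre of its open rear part, 170 (x) by 240 (y) by 120 mm high, walls 6 mm; z up. In front of that (box -x) a solid wedge 120 mm long slopes from 30 mm high at its front edge to 115 mm at the rear part. Overall x -205 to +85, y +-120 mm.
- lid (a joint): lid angle in rad: 0 fully closed; 1.2 to 1.5 at the start (nearly upright), at most 1.75. The hinge is stiff: the lid stays wherever it is left and does not fall; pushing it takes up to 5 N at the free edge. It can be pushed shut by its outer face with closed fingers.
- lid_hinge (a point): centre of the hinge line (along y) on the far rim: 85 mm along the box's x, 120 mm up. Its frame turns with the lid: x in the lid, away from the free edge; z out of the outer face. The lid, a white plate, fills x -170 to 0, y +-120, z 0 to 8 mm of this frame; when closed this frame is parallel to the box's. A round steel handle, 40 mm high, stands on the outer face at x -140, y 0.
- panel: aluminium plate on the sloping front, 136 by 228 mm, fixed to the box and tilted 35 degrees towards the front (box -x). Origin: where the turning axis of the bar knob leaves the slope, 145 mm in front of the box origin and 72 mm up; z out of the slope (the knob's axis), x up the slope, y as the box's y. The plate's face is at z = 2 mm.
- knob: black bar knob on a round steel base (68 mm across, up to z = 9.5 mm). Origin at the panel's origin, on the turning axis; z along the axis out of the slope, x along the bar. The bar is 80 mm long (x), 18 mm wide (y), from z = 11 to 47 mm. It turns clockwise seen facing the panel (about -z) and stays where it is left (friction 0.03 N m).
- knob_grip (a point): point on the knob's axis at the height to grip, 36 mm along z from the knob's origin, same axes. The knob turns freely 1.2 to 1.7 rad from its start, then stiffens over 0.25 rad (up to 0.4 N m), snaps over by itself, and about 0.5 rad past the snap meets a hard stop. The snap comes 1.45 to 1.9 rad from the start; where the bar points does not tell. Let go before it, it springs back.
- pin_top (a point): centre of the top of the steel indicator pin, 12 mm in diameter, which stands out of the panel 75 mm from the knob's axis, towards +y of the panel. In the panel's frame it is at z = 4 mm while unlocked, rises to about 13.5 mm at the stiff spot and, once the lock has clicked over, drops back to about 10.5 mm and stays there.
- drive: dark external disk 80 by 120 by 18 mm, lying inside the box, bystander; origin under its centre
- mug: white mug, 82 mm across, 95 mm high, beside the box, bystander; origin under its centre
- stapler: stapler 140 by 36 by 45 mm, beside the box, bystander; origin under its centre
- tape: tape dispenser 130 by 50 mm, 71 mm high, beside the wedge, bystander; origin under its centre
- notebook: grey notebook 150 by 210 by 18 mm, bystander; origin under its centre
- candle: amber candle glass 68 mm across, 70 mm high, behind the box, bystander; origin under its centre
- cardbox: small cardboard box 100 by 65 by 30 mm in front of the wedge, bystander; origin under its centre

How it is judged:
On the way, in this order (a step that is already met when the one before it is completed fails the run):
1. the lid is fully closed while the lock is still open (value of joint lid below 0.04 rad and z of pin_top in the frame of panel below 0.0065 m), for 0.2 s.
2. the knob has clicked over with the lid closed: the pin stands popped up (value of joint lid below 0.04 rad and z of pin_top in the frame of panel between 0.0085 and 0.0125 m), for 0.2 s.
At the end, for the whole second after the job is handed in: The lid is closed (within 0.04 rad) and the indicator pin stays popped up on its own (its top 8.5 to 12.5 mm above the panel's origin plane) (all of step 2); the robot touches nothing.
It fails at once if a bystander is moved more than 30 mm (distance of any of drive, mug, stapler, tape, notebook, candle, cardbox from where it was at the start of the episode above 0.03 m).
It also fails if it takes over 67 s, if anything falls off the work surface, if the arm or the gripper's body presses on something with over 40 N, if the wrist force passes 120 N, or if a joint passes its speed limit or range.

## Working session

There is one attempt and no reset: what is moved stays moved. The work goes in short steps, Python scripts to look and compute and a tool call to move; the robot and the scene stay as the last step left them, time stands still between calls to the robot, and variables do not carry over. Pictures are saved under pics/ and viewed, at most 10 in all, crops included, and the job is handed in when it is done.

Besides the shell and the picture viewer there is one more tool, called after "Call:" as a command line: name --argument value ..., lists and objects as JSON in quotes. jog_arm: Moves the arm, as the interface text tells. Its arguments: {"type":"object","properties":{"series":{"type":"array"}},"required":["series"]}

```bash
mkdir -p pics; ls; python3 - <<'E'
from workcell import r,cams,order
import numpy as np,cv2
s=r.get_state();print(s)
for n in("top","side"):
    p,d=cams.read_camera(n);np.savez(n+'0.npz',p=p,d=d,**{k:v for k,v in cams.camera_model(n).items()})
    cv2.imwrite(f'pics/{n}0.png',p[:,:,::-1]);m=cams.camera_model(n);print(n,m,(d>0).mean())
a=[cv2.imread(f'pics/{n}0.png') for n in("top","side")]
E
```

```text
pics
{'time_s': 0.0, 'joint_pos': array([-1.32657509e+00,  4.91535004e-01,  1.55947067e+00,  6.16466976e-06,
        1.09170781e+00, -1.05579907e-01]), 'joint_vel': array([-0.00172833,  0.00189787,  0.00106235, -0.00277074, -0.00063043,
       -0.00134134]), 'tau': array([-1.79052175e-03, -6.18456459e+01, -2.61596614e+01, -1.29841560e-04,
        4.08362655e-03, -4.78661411e-05]), 'eef_pos': array([ 0.21417671, -0.58692931,  0.25273568]), 'orientation': array([-5.59256005e-04,  9.84743938e-01,  1.74008799e-01, -3.60891174e-05]), 'contact_force': array([ 0.43469066, -0.23134291, -0.6614272 ]), 'ft_torque': array([ 0.03169467,  0.04455073, -0.02856584]), 'gripper_force': 0.0, 'width': 0.08529648688008798}
top {'fx': 468.4235899390882, 'fy': 468.4235899390882, 'cx': 263.4353488850927, 'cy': 185.75007660727374, 'world_to_cam': array([[ 0.01338971, -0.99988359,  0.00731628, -0.08685242],
       [ 0.99835075,  0.01377698,  0.05573136, -0.60456218],
       [-0.05582567,  0.00655799,  0.99841899, -1.31954642],
       [ 0.        ,  0.        ,  0.        ,  1.        ]])} 0.9958546956380209
side {'fx': 384.7778357898665, 'fy': 384.7778357898665, 'cx': 249.4372422819494, 'cy': 186.10600224730678, 'world_to_cam': array([[-0.86908261, -0.49441117,  0.01590632,  0.45660102],
       [ 0.2953697 , -0.49287401,  0.81843262, -0.27958359],
       [-0.39680242,  0.7159838 ,  0.57438231, -0.70505751],
       [ 0.        ,  0.        ,  0.        ,  1.        ]])} 0.996002197265625
```

View pics/top0.png

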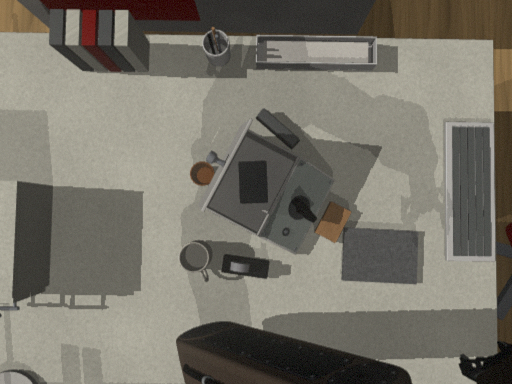

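View pics/side0.png

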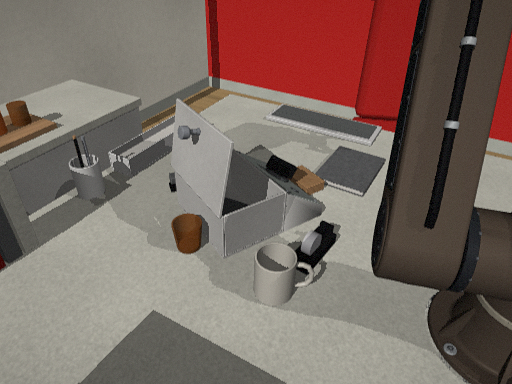

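The top view shows the box at about (265,180). The lid is at left (235,160), and the panel is at right with the knob at (302,208) and the pin at (286,231). The cardboard box is at (332,222), tape (245,265), mug (195,255), candle (203,173) and stapler (278,128). The side view shows the lid nearly upright, with its handle at (188,131).

```bash
cat > h.py <<'E'
import numpy as np,cv2
def cloud(p,d,m):
    v,u=np.mgrid[:384,:512]
    c=np.stack([(u-m['cx'])/m['fx']*d,-(v-m['cy'])/m['fy']*d,-d],-1)
    T=np.linalg.inv(m['world_to_cam']);return c@T[:3,:3].T+T[:3,3]
def fit(P,n=6,tol=.004):
    Q=P
    for _ in range(n):
        c=Q.mean(0);nn=np.linalg.svd(Q-c,full_matrices=False)[2][2]
        if nn[2]<0:nn=-nn
        e=(P-c)@nn;Q=P[abs(e)<tol]
    return c,nn,len(Q)
E
python3 - <<'E'
from h import *
A={n:np.load(n+'0.npz') for n in('top','side')}
W={n:cloud(a['p'],a['d'],a) for n,a in A.items()}
t=W['top'];s=W['side']
poly=np.array([[303,164],[329,179],[297,249],[268,236]]);mk=np.zeros((384,512),np.uint8);cv2.fillPoly(mk,[poly],1)
mk=cv2.erode(mk,np.ones((5,5)))
P=t[mk>0];c,n,k=fit(P,12);print('panel',c,n,k,len(P),'tilt',np.degrees(np.arccos(n[2])))
yaw=np.arctan2(-n[1],-n[0]);print('yaw',yaw,np.degrees(yaw))
mk=np.zeros((384,512),np.uint8);cv2.fillPoly(mk,[np.array([[180,108],[226,146],[226,205],[176,168]])],1)
L=s[mk>0];cl,nl,k=fit(L,12);
print('lid',cl,nl,k,len(L),'yaw',np.degrees(np.arctan2(nl[1],nl[0])))
R=np.array([[np.cos(yaw),-np.sin(yaw)],[np.sin(yaw),np.cos(yaw)]])
# extents in box-yaw frame relative to c
tt=(t[...,:2]-c[:2])@R; 
z=t[...,2]
near=(np.abs(tt[...,0]-.1)<.25)&(np.abs(tt[...,1])<.15)
# panel plane inliers and their extents
e=(t-c)@n; m=(abs(e)<.004)&near&(z>.02)&(z<.125)
m=cv2.morphologyEx(m.astype(np.uint8),cv2.MORPH_OPEN,np.ones((3,3)))
nb,lab,st,ce=cv2.connectedComponentsWithStats(m);i=1+st[1:,4].argmax();q=tt[lab==i]
print('panel ext x',np.percentile(q[:,0],[0,1,3,97,99,100]),'y',np.percentile(q[:,1],[0,1,3,97,99,100]), st[i])
m=near&(z>.112)&(z<.128);q=tt[m];h=np.histogram(q[:,1],np.arange(-.15,.15,.006));print('rim y',list(zip(h[1].round(3),h[0])))
# normals minAreaRect of rim
m=near&(z>.06)&(abs(e)>.012)&(tt[...,0]<.06);
for zlo,zhi in((.085,.12),(.105,.13)):
  q=t[(e>.03)&(e<.06)&near&(tt[...,0]<.06)&(tt[...,0]>-.08)&(abs(tt[...,1])<.07)]
q2=((q-c)); print('bar pts',len(q)); 
xp=np.array([np.cos(yaw)*n[2],np.sin(yaw)*n[2],np.hypot(n[0],n[1])]);yp=np.array([-np.sin(yaw),np.cos(yaw),0])
ab=np.c_[q2@xp,q2@yp].astype(np.float32);print(cv2.minAreaRect(ab),np.percentile(q2@n,[50,95]))
print(W['top'][231,286],W['top'][208,302],tt[231,286])
for nme,(u,v) in dict(mug=(195,250),candle=(203,173),cardbox=(332,222),tape=(245,266),note=(380,255)).items(): print(nme,t[v,u].round(3))
im=A['top']['p'][100:290,170:360,::-1];cv2.imwrite('pics/topc.png',cv2.resize(im,(590,590),interpolation=cv2.INTER_CUBIC))
E
```

```text
panel [ 0.54526137 -0.17566266  0.08073818] [-0.41328528 -0.89243074  0.18100455] 235 1956 tilt 79.57172269248314
yaw 1.1371014401092738 65.15111339650933
lid [0.623891   0.03642995 0.21119851] [0.44661551 0.87450867 0.18912738] 2766 3039 yaw 62.94639452486619
panel ext x [-0.00597273 -0.00561185 -0.00536361  0.00311906  0.00345338  0.00391317] y [-0.1178011  -0.11696486 -0.11492225 -0.04263788 -0.04100743 -0.04023087] [305 169  14  26  90]
rim y [(np.float64(-0.15), np.int64(0)), (np.float64(-0.144), np.int64(0)), (np.float64(-0.138), np.int64(0)), (np.float64(-0.132), np.int64(9)), (np.float64(-0.126), np.int64(102)), (np.float64(-0.12), np.int64(41)), (np.float64(-0.114), np.int64(10)), (np.float64(-0.108), np.int64(14)), (np.float64(-0.102), np.int64(11)), (np.float64(-0.096), np.int64(14)), (np.float64(-0.09), np.int64(9)), (np.float64(-0.084), np.int64(14)), (np.float64(-0.078), np.int64(11)), (np.float64(-0.072), np.int64(12)), (np.float64(-0.066), np.int64(12)), (np.float64(-0.06), np.int64(10)), (np.float64(-0.054), np.int64(10)), (np.float64(-0.048), np.int64(9)), (np.float
[... 747 characters left out ...]
64(8)), (np.float64(0.09), np.int64(8)), (np.float64(0.096), np.int64(7)), (np.float64(0.102), np.int64(26)), (np.float64(0.108), np.int64(107)), (np.float64(0.114), np.int64(27)), (np.float64(0.12), np.int64(0)), (np.float64(0.126), np.int64(0)), (np.float64(0.132), np.int64(0)), (np.float64(0.138), np.int64(0))]
bar pts 601
((-0.03565464913845062, -9.194016456604004e-05), (0.1399112045764923, 0.12650322914123535), 89.85668182373047) [0.04438668 0.05781212]
[ 0.48027819 -0.14108118  0.0768342 ] [ 0.54273713 -0.17979789  0.12329012] [0.00407226 0.07349904]
mug [0.42  0.114 0.008]
candle [0.641 0.096 0.004]
cardbox [ 0.505 -0.273  0.029]
tape [ 0.383 -0.031  0.063]
note [ 0.414 -0.411  0.02 ]
```

View pics/topc.png

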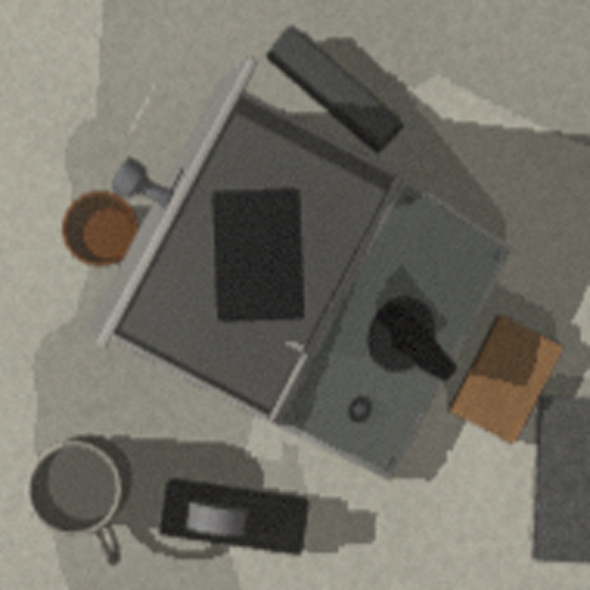

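The crop shows the knob bar running from about (385,310) to (450,370), with the pin at (360,408). The far box corners are near (400,185) and (275,415).

```bash
cat > m.py <<'E'
from h import *
A={n:np.load(n+'0.npz') for n in('top','side')}
t=cloud(A['top']['p'],A['top']['d'],A['top'])
g=lambda x,y:(170+x/3.105,100+y/3.105)
def mask(pl):
    mk=np.zeros((384,512),np.uint8)
    for p in pl:cv2.fillPoly(mk,[np.array([g(*q) for q in p]).round().astype(int)],1)
    return mk>0
M=mask([[(425,210),(490,248),(460,310),(400,285)],[(370,360),(425,390),(388,460),(300,415),(330,380)]])
c,n,k=fit(t[M],12,.003);print('panel',c,n,k,M.sum(),np.degrees(np.arccos(n[2])),np.degrees(np.arctan2(-n[1],-n[0])))
yaw=np.radians(62.95)
ex=np.array([np.cos(yaw),np.sin(yaw),0]);ey=np.array([-np.sin(yaw),np.cos(yaw),0]);ez=np.array([0,0,1.])
a=np.radians(35);n0=-np.sin(a)*ex+np.cos(a)*ez;x0=np.cos(a)*ex+np.sin(a)*ez
near=(np.linalg.norm(t[...,:2]-c[:2],axis=-1)<.3)
# rim of the two side walls: y extents
q=t[near&(t[...,2]>.112)&(t[...,2]<.127)];yy=q@ey
h=np.histogram(yy,np.arange(yy.min(),yy.max(),.003));i=np.nonzero(h[0]>=25)[0];print('rim y',[(h[1][j].round(4),h[0][j]) for j in i])
r=t[M]@n0;d0=np.median(r);print('plane offset spread',np.percentile(r-d0,[10,50,90]))
# panel origin o: o@n0=d0-.002 , o_z=.072 -> box x
ox=(d0-.002-.072*np.cos(a))/-np.sin(a);print('panel origin along ex',ox)
# pin
print('pin px', t[231,286], 'y', t[231,286]@ey,'x',t[231,286]@ex)
e=t@n0-d0
b=near&(e>.03)&(e<.055)&(abs(t@ex-ox)<.08)&(A['top']['p'].max(-1)<60)
for y in range(190,232):print(''.join('%3d'%min(99,max(-9,e[y,x]*1000)) for x in range(286,324)))
E
python3 m.py
```

```text
panel [ 0.53530925 -0.17596871  0.06927039] [-0.26327625 -0.51408691  0.81633342] 1131 1325 35.2805779900138 62.881924338515795
rim y [(np.float64(-0.6859), np.int64(50)), (np.float64(-0.6829), np.int64(71)), (np.float64(-0.6799), np.int64(31)), (np.float64(-0.4519), np.int64(66)), (np.float64(-0.4489), np.int64(70))]
plane offset spread [-0.00272937  0.          0.00271403]
panel origin along ex 0.09413717702837747
pin px [ 0.48027819 -0.14108118  0.0768342 ] y -0.4918997485473795 x 0.0927667875592234
  0  2  0  1  1 -4  0 -1  1 -3  0 -2  0  1 -1  1  0  3  0  0 -1  0 -1  2 -2 -2  1  0  2  0  1  2 -2 -1  0  2  1  3
  0  0  1 -2  2  1  2  2  0 -3 -2 -1  0 -1  2  0  2  0  0  0  0  3  2  2 -1  0 -5  1  3  1  2  0 -3 -2  0  0  0 -1
  0 -4  1  0 -2 -1 -3 -3  0 -2 -1  1  5  0 -1 -1  0  0 -2  2  2  0  1 -3  4 -1 -3  4  2  1  0  5  1  2  1  5 -3 -2
 -1  0 -1  0  0  0  0 -1  0  0  0  0  0 -1 -1 -2 -1 -4 -1 -3 -4  1  1  1 -1  0 -2  2  0  0  2 -4  0  1  2  0  0  0
 -1  0  0  4  0 -1  2 -1 -1  0  0  1  2  0  2  0 -1 -1 -2 -4  0 -2 -3  1  0  2  0  3  0 -2  2 -2  1 -1  0  0  0 -1
  0 -4  0  1 -3  
[... 3537 characters left out ...]
1 10 14 12
  3  1 -3  0  1 -3  1  0  1  0 -1  0  0  0  2  0 -1  1 -1  0  0 -6  0  1 -4 -9 -9 -9 -9 -9 -9 -3  9 10 12 14 15 16
  0  1  3  0  1 -2  0  0  0  1 -5  0  0  0 -2  0 -2  1  1  0  0  0  1 -1 -9 -9 -9 -9 -9 -9 -9  1 10 13 12 13 14 18
  4  2  2  0  1 99  0 -1 -1  0  1  4  0  1  0  0 -2  0 -2 -1  0 -2  0  0 -9 -9 -9 -9 -9 -9 -6  9 10 12  9 17 17 18
  0  4  1  0  1  0  0  1  0  0 -5  1  1  1  0 -3  0 -1  2  0  0  1 -3 -9 -9 -9 -9 -9 -9 -9  1  8 13 11 16 16 17 15
 -2  7  0 -4  0  0 -1  0  2  0  2 -5 -1  1  0  1  0  2  2  3  4  0 -2 -9 -9 -9 -9 -9 -9 -3 11 10 11 13 15 13 17 19
  2  0  0  0  0 -2 -2  1 -6  2  0 -1  1  5  0  4 -2 -3  3  4  0  0 -9 -9 -9 -9 -9 -9 -9  3  7  7 11 14 19 14 19 18
```

```bash
sed -i '/^for y in range(190/d' m.py; cat >> m.py <<'E'
O=ox*ex-.567*ey+.072*ez; print('O',O)
b=near&(e>.037)&(e<.052)&(abs(t@ex-ox)<.08)&(abs(t@ey+.567)<.06)
b=cv2.morphologyEx(b.astype(np.uint8),cv2.MORPH_OPEN,np.ones((3,3)))>0
q=t[b]-O;print('bar',cv2.minAreaRect(np.c_[q@x0,q@ey].astype(np.float32)),np.median(q@n0))
u,s,v=np.linalg.svd(np.c_[q@x0,q@ey]-np.c_[q@x0,q@ey].mean(0));print(v[0],np.degrees(np.arctan2(v[0][1],v[0][0])),'mean',(q@x0).mean(),(q@ey).mean())
E
python3 m.py|tail -4
```

```text
pin px [ 0.48027819 -0.14108118  0.0768342 ] y -0.4918997485473795 x 0.0927667875592234
O [ 0.54778644 -0.17401387  0.072     ]
bar ((0.002716217190027237, 0.0011921320110559464), (0.018580883741378784, 0.08059678971767426), 73.69507598876953) 0.04607986426944542
[-0.95431628  0.29879832] 162.61455845054016 mean 0.005543601854416781 0.0013364750928076784
```

Call:
jog_arm --series '[0,0,-0.6,0,0,-0.04,1,0,0,-0.6,0,0,-0.04,1,0,0,-0.6,0,0,-0.04,1,0,0,-0.6,0,0,-0.04,1,0,0,-0.6,0,0,-0.04,1,0,0,-0.6,0,0,-0.039,1]'

```text
time_s: 0.7
eef_pos: [0.2141, -0.587, 0.398]
orientation: [-0.0, 0.851, 0.525, 0.0]
contact_force: [0.5, -0.3, 0.3]
width: 0.0003
gripper_force: 0.0
```

Call:
jog_arm --series '[0.96,0.06,0,0,0,0,1,0.96,0.06,0,0,0,0,1,0.96,0.06,0,0,0,0,1,0.96,0.06,0,0,0,0,1,0.96,0.06,0,0,0,0,1,0.96,0.06,0,0,0,0,1,0.96,0.06,0,0,0,0,1,0.96,0.06,0,0,0,0,1,0.96,0.06,0,0,0,0,1,0.96,0.06,0,0,0,0,1]'

```text
time_s: 1.7
eef_pos: [0.41, -0.2542, 0.3972]
orientation: [-0.0, 0.852, 0.523, -0.0]
contact_force: [-0.2, -0.1, -0.4]
width: -0.0002
gripper_force: 0.0
```

Call:
jog_arm --series '[0.96,0.06,0,0,0,0,1,0.96,0.06,0,0,0,0,1,0.96,0.06,0,0,0,0,1,0.96,0.06,0,0,0,0,1,0.96,0.06,0,0,0,0,1,0.96,0.06,0,0,0,0,1,0.96,0.06,0,0,0,0,1,0.96,0.06,0,0,0,0,1,0.96,0.06,0,0,0,0,1,0.96,0.06,0,0,0,0,1]'

```text
time_s: 2.7
eef_pos: [0.6055, 0.0774, 0.3969]
orientation: [-0.0, 0.852, 0.523, -0.0]
contact_force: [1.0, -0.8, 0.7]
width: 0.0001
gripper_force: 0.0
```

Call:
jog_arm --series '[0,0,0.56,0,0,0,1,0,0,0.56,0,0,0,1,0,0,0.56,0,0,0,1,0,0,0.56,0,0,0,1,0,0,0.56,0,0,0,1,0,0,0.56,0,0,0,1,-0.31,0,-0.03,0,0,0,1,-0.31,0,-0.03,0,0,0,1,-0.28,0,0.06,0,0,0,1,-0.28,0,0.06,0,0,0,1]'

```text
time_s: 3.7
eef_pos: [0.5834, 0.0328, 0.2616]
orientation: [0.001, 0.852, 0.523, 0.001]
contact_force: [1.6, 3.2, -0.3]
width: 0.0002
gripper_force: 1.5
```

Call:
jog_arm --series '[-0.29,0,0.12,0,0,0,1,-0.29,0,0.12,0,0,0,1,-0.255,0,0.18,0,0,0,1,-0.255,0,0.18,0,0,0,1,-0.216,0,0.226,0,0,0,1,-0.216,0,0.226,0,0,0,1]'

```text
time_s: 4.3
eef_pos: [0.5556, -0.0213, 0.2175]
orientation: [0.0, 0.852, 0.523, -0.0]
contact_force: [1.9, 1.1, 0.4]
width: -0.0001
gripper_force: 1.0
```

Call:
jog_arm --series '[-0.166,0,0.264,0,0,0,1,-0.166,0,0.264,0,0,0,1,-0.11,0,0.294,0,0,0,1,-0.11,0,0.294,0,0,0,1,-0.05,0,0.3,0,0,0,1,-0.05,0,0.3,0,0,0,1,0,0,0.05,0,0,0,1]'

```text
time_s: 5.0
eef_pos: [0.5444, -0.0437, 0.1501]
orientation: [0.001, 0.852, 0.523, 0.001]
contact_force: [-17.8, 2.9, 59.5]
width: -0.0002
gripper_force: 30.0
```

Call:
jog_arm --series '[0,0,-0.05,0,0,0,1,0,0,-0.15,0,0,0,1,0,0,-0.8,0,0,0,1,0,0,-0.8,0,0,0,1,0,0,-0.8,0,0,0,1,0,0,-0.8,0,0,0,1]'

```text
time_s: 5.6
eef_pos: [0.544, -0.0437, 0.2846]
orientation: [-0.0, 0.852, 0.523, -0.0]
contact_force: [-0.2, 0.4, 0.4]
width: 0.0001
gripper_force: 0.0
```

```bash
cat > look.py <<'E'
from h import *
from workcell import r,cams,order
import sys
for n in('top','side'):
    p,d=cams.read_camera(n);np.savez(f'{n}{sys.argv[1]}.npz',p=p,d=d,**cams.camera_model(n))
    if n=='side':cv2.imwrite(f'pics/side{sys.argv[1]}.png',p[:,:,::-1])
    t=cloud(p,d,cams.camera_model(n))
    yaw=np.radians(62.95);ex=np.array([np.cos(yaw),np.sin(yaw),0]);ey=np.array([-np.sin(yaw),np.cos(yaw),0])
    X=t@ex-.239;Y=t@ey+.567
    m=(abs(X)<.08)&(Y>-.11)&(Y<-.03)&(t[...,2]<.16)&(t[...,2]>.1)
    for lo in np.arange(-.08,.08,.04):
        k=m&(X>lo)&(X<lo+.04);print(n,round(lo,2),k.sum(),np.median(t[k][:,2]) if k.any() else None)
E
python3 look.py 1
```

```text
top -0.08 462 0.1289813787739713
top -0.04 464 0.12870325916292602
top 0.0 461 0.1289990796834808
top 0.04 463 0.12894126407165651
side -0.08 220 0.12793930823560345
side -0.04 266 0.12784937645044708
side 0.0 278 0.12796321049844175
side 0.04 295 0.12791210277413229
```

```bash
cat > plan.py <<'E'
import numpy as np,sys
from scipy.spatial.transform import Rotation as R
from workcell import r
bar=float(sys.argv[1]);h=float(sys.argv[2]) # bar deg in panel, height of TCP above O along n0
dx=float(sys.argv[3]) if len(sys.argv)>3 else 0; dy=float(sys.argv[4]) if len(sys.argv)>4 else 0
yaw=np.radians(62.95);ex=np.array([np.cos(yaw),np.sin(yaw),0]);ey=np.array([-np.sin(yaw),np.cos(yaw),0]);ez=np.array([0,0,1.])
a=np.radians(35);n0=-np.sin(a)*ex+np.cos(a)*ez;x0=np.cos(a)*ex+np.sin(a)*ez
O=np.array([.5478,-.1740,.072])+dx*x0+dy*ey
b=np.radians(bar);bx=np.cos(b)*x0+np.sin(b)*ey
T=R.from_matrix(np.c_[bx,np.cross(-n0,bx),-n0])
s=r.get_state();q=s['orientation'];C=R.from_quat([q[1],q[2],q[3],q[0]])
rv=(C.inv()*T).as_rotvec();d=O+h*n0-s['eef_pos']
print('turn/pi',(rv/np.pi).round(4),'deg',np.degrees(np.linalg.norm(rv)).round(2),'rows',np.ceil(np.linalg.norm(rv)/np.radians(8.5)))
print('shift/.04 in target frame',(T.inv().apply(d)/.04).round(3),'in tool frame',(C.inv().apply(d)/.04).round(3))
print('j',s['joint_pos'].round(3),'pos',s['eef_pos'].round(4),'F',s['contact_force'].round(1),'tq',(T.inv().apply(s['ft_torque'])).round(2),'w',s['width'].round(4),s['time_s'])
m=C.as_matrix()[:,0];print('tool x in panel deg',np.degrees(np.arctan2(m@ey,m@x0)).round(2))
E
python3 plan.py -16.5 .139
```

```text
turn/pi [0.0295 0.1924 0.0901] deg 38.6 rows 5.0
shift/.04 in target frame [-4.775  3.014 -0.712] in tool frame [-4.868  1.508  2.535]Traceback (most recent call last):
  File "plan.py", line 15, in <module>
    print('j',s['joint_pos'].round(3),'pos',s['eef_pos'].round(4),'F',s['contact_force'].round(1),'tq',(T.inv().apply(s['ft_torque'])).round(2),'w',s['width'].round(4),s['time_s'])
                                                                                                                                                    ^^^^^^^^^^^^^^^^
AttributeError: 'float' object has no attribute 'round'
```

Call:
jog_arm --series '[0,0,0,0.0049,0.0321,0.015,-1,0,0,0,0.0049,0.0321,0.015,-1,0,0,0,0.0049,0.0321,0.015,-1,0,0,0,0.0049,0.0321,0.015,-1,0,0,0,0.0049,0.0321,0.015,-1,0,0,0,0.0049,0.0321,0.015,-1,0,0,0,0,0,0,-1]'

```text
time_s: 6.4
eef_pos: [0.5434, -0.0447, 0.2818]
orientation: [-0.195, 0.878, 0.373, 0.229]
contact_force: [0.2, -0.5, -0.1]
width: 0.0851
gripper_force: 0.0
```

Call:
jog_arm --series '[-0.68,0.43,-0.1,0,0,0,-1,-0.68,0.43,-0.1,0,0,0,-1,-0.68,0.43,-0.1,0,0,0,-1,-0.68,0.43,-0.1,0,0,0,-1,-0.68,0.43,-0.1,0,0,0,-1,-0.68,0.43,-0.1,0,0,0,-1,-0.68,0.43,-0.1,0,0,0,-1,0,0,0,0,0,0,-1]'

```text
time_s: 7.2
eef_pos: [0.5096, -0.2464, 0.1798]
orientation: [-0.194, 0.878, 0.375, 0.227]
contact_force: [-0.2, 0.2, -0.2]
width: 0.0853
gripper_force: 0.0
```

```bash
sed -i "s/s\['width'\].round(4)/s['width']/" plan.py; python3 plan.py -16.5 .139; python3 - <<'E'
from workcell import cams
import cv2
p,d=cams.read_camera('wrist');cv2.imwrite('pics/w1.png',p[:,:,::-1])
E
```

```text
turn/pi [-0.0015  0.0018 -0.0018] deg 0.53 rows 1.0
shift/.04 in target frame [ 0.133 -0.012 -0.094] in tool frame [ 0.133 -0.013 -0.095]
j [-0.796  0.567  1.786  0.646  1.108 -0.422] pos [ 0.5096 -0.2464  0.1798] F [-0.2  0.2 -0.2] tq [-0.01 -0.21 -0.02] w 0.08532343003539208 7.2
tool x in panel deg -16.82
```

View pics/w1.png

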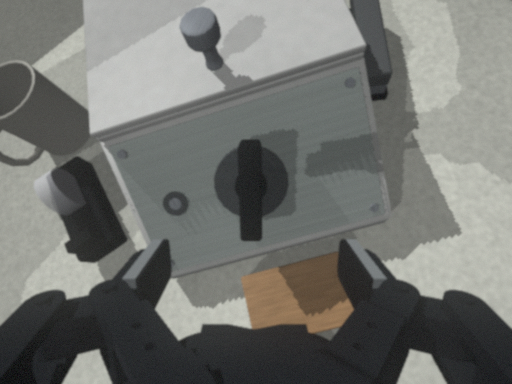

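The wrist view shows the bar upright in the picture, columns 239–263 and rows 140–240, centred between the open fingers. The pin is at (176,203).

Call:
jog_arm --series '[0.13,0,0,-0.0015,0.0018,0,-1,0,0,0.4,0,0,0,-1,0,0,0.4,0,0,0,-1,0,0,0.4,0,0,0,-1,0,0,0.4,0,0,0,-1,0,0,0.4,0,0,0,-1,0,0,0.4,0,0,0,-1,0,0,0,0,0,0,-1]'

```text
time_s: 8.05
eef_pos: [0.5386, -0.1903, 0.1049]
orientation: [-0.194, 0.877, 0.374, 0.232]
contact_force: [-0.3, -0.4, -0.0]
width: 0.0857
gripper_force: 0.0
```

```bash
python3 plan.py -16.5 .039
```

```text
turn/pi [-0.0007 -0.001  -0.0012] deg 0.31 rows 1.0
shift/.04 in target frame [-0.079  0.043 -0.033] in tool frame [-0.079  0.044 -0.033]
j [-0.692  0.671  1.858  0.776  0.933 -0.504] pos [ 0.5386 -0.1903  0.1049] F [-0.3 -0.4 -0. ] tq [-0.06 -0.26 -0.03] w 0.0856720451526997 8.05
tool x in panel deg -16.72
```

Call:
jog_arm --series '[-0.08,0.04,0,0,0,0,-1,0,0,0,0,0,0,1,0,0,0,0,0,0,1,0,0,0,0,0,0,1,0,0,0,0,0,0,1,0,0,0,0,0,0,1,0,0,0,0,0,0,1,0,0,0,0,0,0,1]'

```text
time_s: 8.85
eef_pos: [0.5353, -0.1936, 0.1068]
orientation: [-0.195, 0.876, 0.375, 0.232]
contact_force: [-29.0, -2.5, 31.8]
width: 0.0167
gripper_force: 91.3
```

```bash
python3 plan.py -16.5 .039
```

```text
turn/pi [-0.0016 -0.0015 -0.0006] deg 0.41 rows 1.0
shift/.04 in target frame [-0.008  0.06   0.068] in tool frame [-0.009  0.061  0.068]
j [-0.701  0.668  1.859  0.77   0.941 -0.509] pos [ 0.5353 -0.1936  0.1068] F [-29.   -2.5  31.8] tq [ 4.2  -0.33 -0.08] w 0.016717251447430075 8.85
tool x in panel deg -16.61
```

Call:
jog_arm --series '[0,-0.03,-0.035,0,0,0,1,0,-0.03,-0.035,0,0,0,1,0,0,0,0,0,0,1]'

```text
time_s: 9.15
eef_pos: [0.5347, -0.1936, 0.1072]
orientation: [-0.194, 0.877, 0.374, 0.232]
contact_force: [-2.2, 4.4, -1.3]
width: 0.0172
gripper_force: 82.5
```

```bash
python3 plan.py -16.5 .039
```

```text
turn/pi [-0.0005 -0.0012 -0.0012] deg 0.32 rows 1.0
shift/.04 in target frame [-0.004  0.073  0.083] in tool frame [-0.004  0.073  0.083]
j [-0.701  0.665  1.862  0.771  0.938 -0.508] pos [ 0.5347 -0.1936  0.1072] F [-2.2  4.4 -1.3] tq [ 0.6  -0.03 -0.01] w 0.0171937712297794 9.15
tool x in panel deg -16.71
```

Call:
jog_arm --series '[0,0,0,0,0,0.03,1,0,0,0,0,0,0.03,1,0,0,0,0,0,0.03,1,0,0,0,0,0,0.03,1,0,0,0,0,0,0.03,1,0,0,0,0,0,0.03,1]'

```text
time_s: 9.75
eef_pos: [0.5345, -0.1933, 0.1073]
orientation: [-0.252, 0.946, 0.113, 0.168]
contact_force: [-3.8, 7.0, 1.2]
width: 0.0173
gripper_force: 82.9
```

```bash
python3 plan.py -49.1 .039
```

```text
turn/pi [-0.0014 -0.0007 -0.0012] deg 0.36 rows 1.0
shift/.04 in target frame [0.039 0.074 0.082] in tool frame [0.039 0.074 0.082]
j [-0.701  0.665  1.862  0.771  0.939  0.061] pos [ 0.5345 -0.1933  0.1073] F [-3.8  7.   1.2] tq [ 0.89 -0.36 -0.08] w 0.017328944589807948 9.75
tool x in panel deg -49.32
```

Call:
jog_arm --series '[0,0,0,0,0,0.03,1,0,0,0,0,0,0.03,1,0,0,0,0,0,0.03,1,0,0,0,0,0,0.03,1,0,0,0,0,0,0.03,1,0,0,0,0,0,0.03,1,0,0,0,0,0,0.03,1]'

```text
time_s: 10.45
eef_pos: [0.5344, -0.1929, 0.1076]
orientation: [-0.293, 0.932, -0.199, 0.077]
contact_force: [-3.6, 9.1, 3.1]
width: 0.0171
gripper_force: 83.0
```

```bash
python3 plan.py -86.9 .039
```

```text
turn/pi [-0.0018  0.0005 -0.0012] deg 0.39 rows 1.0
shift/.04 in target frame [0.081 0.046 0.082] in tool frame [0.081 0.046 0.082]
j [-0.701  0.665  1.862  0.771  0.94   0.721] pos [ 0.5344 -0.1929  0.1076] F [-3.6  9.1  3.1] tq [ 0.66 -0.96 -0.1 ] w 0.017083817873179592 10.45
tool x in panel deg -87.11
```

Call:
jog_arm --series '[0,0,0,0,0,0.03,1,0,0,0,0,0,0.03,1,0,0,0,0,0,0.01,1]'

```text
time_s: 10.75
eef_pos: [0.5347, -0.193, 0.1078]
orientation: [-0.3, 0.904, -0.3, 0.045]
contact_force: [-3.5, 7.9, 4.8]
width: 0.0169
gripper_force: 69.9
```

```bash
python3 plan.py -99.5 .039
```

```text
turn/pi [-0.0017  0.0007 -0.001 ] deg 0.37 rows 1.0
shift/.04 in target frame [0.083 0.032 0.085] in tool frame [0.083 0.032 0.085]
j [-0.701  0.665  1.862  0.771  0.94   0.94 ] pos [ 0.5347 -0.193   0.1078] F [-3.5  7.9  4.8] tq [ 0.72 -1.03 -0.29] w 0.016879483504566414 10.75
tool x in panel deg -99.67
```

Call:
jog_arm --series '[0,0,0,0,0,0.02,1,0,0,0,0,0,0.02,1]'

```text
time_s: 10.95
eef_pos: [0.5347, -0.1929, 0.1078]
orientation: [-0.302, 0.884, -0.356, 0.026]
contact_force: [-2.1, 9.6, 5.4]
width: 0.0173
gripper_force: 69.7
```

```bash
python3 plan.py -106.7 .039
```

```text
turn/pi [-0.0016  0.001  -0.0006] deg 0.35 rows 1.0
shift/.04 in target frame [0.087 0.023 0.085] in tool frame [0.088 0.023 0.084]
j [-0.7    0.665  1.862  0.771  0.94   1.065] pos [ 0.5347 -0.1929  0.1078] F [-2.1  9.6  5.4] tq [ 0.71 -1.22 -0.13] w 0.01728215132318133 10.95
tool x in panel deg -106.8
```

Call:
jog_arm --series '[0,0,0,0,0,0.02,1,0,0,0,0,0,0.01,1]'

```text
time_s: 11.15
eef_pos: [0.5347, -0.1929, 0.1079]
orientation: [-0.303, 0.866, -0.397, 0.012]
contact_force: [-2.5, 10.3, 5.3]
width: 0.017
gripper_force: 69.9
```

```bash
python3 plan.py -112.1 .039|grep tq
```

```text
j [-0.7    0.665  1.862  0.771  0.94   1.159] pos [ 0.5347 -0.1929  0.1079] F [-2.5 10.3  5.3] tq [ 0.54 -1.15 -0.27] w 0.01699762413375444 11.15
```

Call:
jog_arm --series '[0,0,0,0,0,0.02,1,0,0,0,0,0,0.01,1]'

```text
time_s: 11.35
eef_pos: [0.5348, -0.1929, 0.1079]
orientation: [-0.303, 0.847, -0.437, -0.002]
contact_force: [-2.1, 10.2, 6.4]
width: 0.017
gripper_force: 69.8
```

```bash
python3 plan.py -117.5 .039|grep tq; python3 - <<'E'
from workcell import cams
import cv2
p,d=cams.read_camera('wrist');cv2.imwrite('pics/w2.png',p[:,:,::-1])
from h import *
m=cams.camera_model('top');p,d=cams.read_camera('top')
t=cloud(p,d,m)
c=m['world_to_cam']@np.array([.4810,-.140,.0768,1]);print(m['cx']+m['fx']*c[0]/-c[2],m['cy']-m['fy']*c[1]/-c[2])
yaw=np.radians(62.95);a=np.radians(35);n0=np.array([-np.sin(a)*np.cos(yaw),-np.sin(a)*np.sin(yaw),np.cos(a)])
e=(t-np.array([.5478,-.174,.072]))@n0;print((e[224:240,278:296]*1000).round().astype(int))
E
```

```text
j [-0.7    0.665  1.862  0.771  0.94   1.253] pos [ 0.5348 -0.1929  0.1079] F [-2.1 10.2  6.4] tq [ 0.57 -1.3  -0.22] w 0.016987201481864323 11.35
285.60374346803934 230.72715565142101
[[   0    2   -1    5    5    4    1    3    1    2    0    2    3    4
     1    0    0    2]
 [   4    0    0    0    2    5    4   -2    0    2    0    1   -1   -2
     2    1    1    2]
 [   1   -1    1    2    4    1    3    7    3    2    2    2    4    4
     3    2   -2   -4]
 [   5    3    5    0    0   -2    1    2    5    0   -2    2    3    6
     5    4    5    0]
 [   1    2    0    5 1000    1    7    5    2    7    6    6    0    0
     3    5    1    0]
 [   2    2   -1    3    3   -1   -1    5 1000    5    2    1    1    2
     2    3    1    1]
 [   1    2    2    6    3    2    0    4    9   10    8    7    3    2
     6    3    2    2]
 [   2    3   -1    7    6    1    3    7   12   12   10    6    5    0
     3    2    2    3]
 [   2    2    2    1    3    3    9    7   11    7   11    5    5    4
     2    1    4   -2]
 [   1    2    2   -3    6    4    5    5   10    9   12    1   -2    1
     3   -2    3   -1]
 [   0    5    2    3    1    1    4    2    6   11    1   -1    0    3
     3    2    1    3]
 [   0    0    0    2    5    3    4    6    6   -1    2    1    5    3
     3    0    2    3]
 [  -1    2    2    1    1   -1    2    2    1    3    1    3    0    3
     0    0   -1    4]
 [   2    5   -1   -1    1    5    2    2    2    3    2    3    0    1
     1   -1    5    0]
 [   2    2    0    3    4   -2    1   -2    0    3    2    2    2    2
     3    1    2    1]
 [  -2    3    0    3    1    2    0    2    2    1    1    2    1    1
     1    1    1    0]]
```

```bash
cat > pin.py <<'E'
from workcell import cams
from h import *
m=cams.camera_model('top');D=[]
for _ in range(5):
    t=cloud(*cams.read_camera('top'),m)
    yaw=np.radians(62.95);a=np.radians(35);n0=np.array([-np.sin(a)*np.cos(yaw),-np.sin(a)*np.sin(yaw),np.cos(a)])
    D.append((t-np.array([.5478,-.174,.072]))@n0*1000)
e=np.median(D,0);print(e[229:236,283:291].round(1));print('plate',np.median(e[222:228,278:296]),np.median(e[237:241,278:294]))
E
python3 pin.py
```

```text
[[ 3.9  3.1  1.7  2.4  2.5  2.8  1.   4. ]
 [ 2.7  3.8  5.1  8.2 10.2  2.4  3.2  3.3]
 [ 1.4  2.9  8.2 10.9  9.7 10.2  3.6 -0. ]
 [ 2.3  4.7  9.9 10.9  9.2  7.8  2.9  1.2]
 [ 2.9  2.8  7.4  9.9 10.  11.6  3.   2.4]
 [ 3.8  2.6  5.   4.6 10.3  4.5  1.2  2.5]
 [ 0.7  2.2  4.2  2.4  0.9  0.8  1.4  2.1]]
plate 1.9105903549721128 1.8904750478586496
```

Call:
jog_arm --series '[0,0,0,0,0,0.02,1,0,0,0,0,0,0.01,1]'

```text
time_s: 11.9
eef_pos: [0.5348, -0.1928, 0.1079]
orientation: [-0.303, 0.825, -0.476, -0.016]
contact_force: [-2.2, 10.9, 5.5]
width: 0.0169
gripper_force: 69.8
```

```bash
python3 pin.py;  python3 plan.py -122.9 .039|grep tq
```

```text
[[ 3.1  2.9  3.3  5.   2.6  2.6  2.   3.5]
 [ 3.6  2.7  5.4  7.7  8.9  3.7  3.8  2.3]
 [ 4.7  3.   9.3 10.  11.9 11.7  3.8  2.1]
 [ 2.8  4.4  9.   9.8 11.5 11.5  2.5  3.4]
 [ 3.4  3.9  8.5  9.  11.1  9.7  2.6  2.6]
 [ 3.6  4.7  3.   3.5 12.9  3.3  1.2  1.6]
 [ 1.6  1.6  4.   2.1  2.   2.2  2.9  2.5]]
plate 1.8907680442310266 1.985616484317649
j [-0.7    0.665  1.862  0.772  0.94   1.346] pos [ 0.5348 -0.1928  0.1079] F [-1.3 11.1  5.9] tq [ 0.48 -1.34  0.09] w 0.016900770550410973 12.15
```

Call:
jog_arm --series '[0,0,0,0,0,0.02,1,0,0,0,0,0,0.01,1]'

```text
time_s: 12.35
eef_pos: [0.5348, -0.1928, 0.1079]
orientation: [-0.302, 0.802, -0.515, -0.031]
contact_force: [-1.2, 10.2, 5.6]
width: 0.0169
gripper_force: 69.7
```

```bash
python3 pin.py;  python3 plan.py -128.3 .039|grep tq
```

```text
[[ 3.9  3.3  4.1  2.4  3.4  3.6  0.5  3. ]
 [ 5.2  2.3  7.7  6.8  9.9  4.3  3.   2.7]
 [ 4.1  2.7  8.3  9.1 11.7 10.6  5.3  1.7]
 [ 3.9  5.6 10.6  9.4 10.4 11.1  2.3  0.5]
 [ 2.6  1.8  8.8  9.2  8.8  9.6  1.3  1. ]
 [ 4.6  4.1  3.1  4.4  8.4  0.6  2.4  2.2]
 [ 0.6  4.8  2.6  3.4  2.  -1.   2.1  0.3]]
plate 1.9308964806056954 1.7594777214629118
j [-0.7    0.665  1.862  0.772  0.94   1.44 ] pos [ 0.5348 -0.1928  0.1079] F [-1.6 10.5  6. ] tq [ 0.33 -1.38  0.12] w 0.01713457903885209 12.6
```

Call:
jog_arm --series '[0,0,0,0,0,0,-1,0,0,0,0,0,0,-1,0,0,0,0,0,0,-1,0,0,0,0,0,0,-1,0,0,0,0,0,0,-1,0,0,0,0,0,0,-1,0,0,0,0,0,0,-1]'

```text
time_s: 13.3
eef_pos: [0.5354, -0.1946, 0.1072]
orientation: [-0.301, 0.802, -0.515, -0.029]
contact_force: [-0.7, 0.7, 0.3]
width: 0.0855
gripper_force: 0.0
```

Call:
jog_arm --series '[0,0,-0.4,0,0,0,-1,0,0,-0.5,0,0,0,-1,0,0,-0.6,0,0,0,-1,0,0,-0.6,0,0,0,-1,0,0,-0.6,0,0,0,-1,0,0,-0.3,0,0,0,-1,0,0,0,0,0,0,-1,0,0,0,0,0,0,-1]'

```text
time_s: 14.1
eef_pos: [0.5035, -0.2559, 0.2051]
orientation: [-0.301, 0.802, -0.515, -0.029]
contact_force: [0.5, -0.2, -1.1]
width: 0.0855
gripper_force: 0.0
```

```bash
python3 pin.py; python3 look.py 2
```

```text
[[ 2.5  4.9  3.4  2.4  2.7  2.7  1.7  2.1]
 [ 2.4  4.9  5.9  8.9 10.   3.   4.2  2.5]
 [ 1.4  4.5  7.6 10.3 11.4 11.8  3.9  0.1]
 [ 3.4  5.9 11.7 12.  10.  10.   2.1  3.5]
 [ 4.3  3.2  9.6 10.8 11.6 11.1  2.1  2.6]
 [ 1.4  3.8  4.   3.4  9.4  3.3  1.2  2.8]
 [ 2.8  3.   2.8  2.3  1.3  3.2  1.2  3.3]]
plate 1.791911166941724 1.88534420414069
top -0.08 467 0.12878528754790808
top -0.04 460 0.12879324629930788
top 0.0 463 0.12891360772038962
top 0.04 456 0.12883867442581842
side -0.08 224 0.12786744281117318
side -0.04 271 0.12796125092483424
side 0.0 278 0.1278134295249129
side 0.04 295 0.12800307162263425
```

View pics/side2.png

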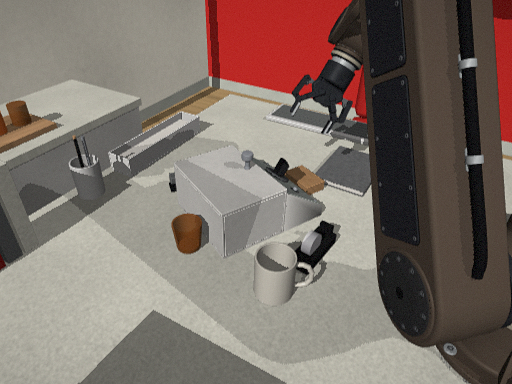

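The side view shows the lid closed (about (230,185)) and the gripper clear at (325,100). The mug, candle, tape and cardboard box are where they started. The pin measures about 10.5 mm with the knob released.

```bash
python3 -c "
from workcell import order
print(order.sign_off())"
```

```text
the job is handed in; nothing more can be done
None
```

The strongbox is locked and handed in: the lid measures flat shut, the indicator pin stayed up at about 10.5 mm after I let go of the knob, the gripper is clear of everything, and nothing on the desk looks moved; the sign-off returned no verdict.

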